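# Close the top layer of a stack of tapered sample ingots

## Task

Finish the stack of aluminium sample ingots: turn the last ingot over, wide face down, and lay it in the top layer beside the one already there, parallel and with ends level, so that their sloping sides nest. Then slide the two snug against each other and the stand's back plate without ramming them, leaving the bottom layer and everything else where it is.

Things in the scene. Friction and masses are not known exactly. Their poses are not given: they have to be found in the camera images.
- stand: Fixed stand of folded blue steel: base plate 6 mm thick, 170 mm deep (x from -96 to +74 mm), 170 mm wide (y), and an upright back plate 72 mm high along its far edge. Origin on the worktop; x points to the back plate, away from the robot, turned up to 0.3 rad; z up.
- top_ingot: Ingot already in the top layer, wide face up, 4 to 12 mm short of the back plate. All ingots: cast aluminium, about 0.6 kg, a straight-tapered bar, wide face 132 x 56 mm, narrow face 128 x 40 mm, 36 mm thick. Origin at mid-solid (18 mm from each face), y along its length, x to the back plate, z to its wide face. Tight at the plate its origin is at x = +40, z = +60 mm in the stand's frame.
- last_ingot: The last ingot, same shape, loose on the worktop, wide face up. Origin at mid-solid, y along its length, x across, z to its wide face (so it ends pointing down). Pads closed on its long sides, upright or tilted, hold it; set on its end it stands. Nested with top_ingot the origins are 48 mm apart across, at one height, tops flush 78 mm above the worktop. Metal on metal friction is about 0.6.
- back_face (a point): Point on the front face of the stand's back plate, 68 mm ahead (stand's x) of the stand's origin, midway across, 60 mm above the worktop; same axes as the stand.
- bottom_left: Left ingot of the bottom layer, wide face down, length along the stand's x, one end at the back plate. Origin at mid-solid, 24 mm above the worktop; x along its length.
- bottom_right: Right ingot of the bottom layer, wide face up, nested beside bottom_left. Origin at mid-solid, x along its length. The layer's top is 42 mm above the worktop; it measures about 132 (stand's x) by 104 mm.
- timer: Bystander: small white bench timer, 34 x 68 x 62 mm, origin under its middle.
- label_tape: Bystander: roll of brown label tape, 94 mm across, 25 mm high, origin under its middle.
- marker_pen: Bystander: red and white marker pen, 135 mm long, lying, origin under its middle.
- beaker: Bystander: clear plastic beaker, 55 mm across, 67 mm high, origin under its middle.
- slide_box: Bystander: white and blue box of microscope slides, 52 x 78 x 26 mm, origin under its middle.

How it is judged (in metres and radians):
At the end, for the whole second after the job is handed in: Last ingot released, at rest, wide face down, level (3.5 deg) in the top layer in front of top_ingot (wide face up): origins 45-51 mm apart across, within 12 mm lengthwise, both 57.5-62.5 mm up, parallel to the back plate within 0.05 rad, top_ingot within 3 mm of it; bottom ingots moved under 8 mm (angle between last_ingot's own z axis and vertical above 3.08 rad and angle between top_ingot's own z axis and vertical below 0.06 rad and angle between the y axis of last_ingot and the y axis of top_ingot, either way round below 0.05 rad and angle between the y axis of top_ingot and the y axis of stand, either way round below 0.05 rad and x of last_ingot in the frame of top_ingot between -0.051 and -0.045 m and y of last_ingot in the frame of top_ingot between -0.012 and 0.012 m and z of last_ingot in the frame of stand between 0.0575 and 0.0625 m and z of top_ingot in the frame of stand between 0.0575 and 0.0625 m and x of top_ingot in the frame of stand above 0.037 m and distance of each of bottom_left, bottom_right from where it was at the start of the episode below 0.008 m and linear speed of last_ingot below 0.01 m/s); the robot touches nothing.
It fails at once if the top layer is rammed against the back plate (over 45 N) (contact force between top_ingot and stand above 45 N).
It fails at once if a bystander is shifted by more than 30 mm (distance of any of timer, label_tape, marker_pen, beaker, slide_box from where it was at the start of the episode above 0.03 m).
It fails at once if the started stack is knocked (a bottom ingot shifted by more than 15 mm) (distance of any of bottom_left, bottom_right from where it was at the start of the episode above 0.015 m).
It also fails if it takes over 56 s, if anything falls off the work surface, if the arm or the gripper's body presses on something with over 40 N, if the wrist force passes 120 N, or if a joint passes its speed limit or range.

## Robot

A 6-joint arm with a two-finger parallel gripper is mounted at the origin on a cart in front of the work surface, level with it; the furniture and walls round the work are solid. World frame = base frame: x ahead of the robot, y to its left, z up, the work surface at z = 0. Lengths are in mm, angles in rad, forces in N, time in s.
With the tool pointing down it reaches from about 275 to 750 mm from the base axis. Payload 10.2 kg.
Tool frame: the origin (TCP) lies midway between the tips of the shut fingers; the grasp point (between the pads) lies 19 mm behind it (r.hold_point_z is the distance from the TCP to the grasp point, in mm); z points along the fingers, y is the line along which they close (so a half turn about z gives the same grasp; the last joint's range is limited). The gripper opens to 85 mm and grips with 20 to 120 N. Pads are 22 mm wide; open, the fingers measure 114 mm over their backs; the gripper's body (76 mm by 85 mm) begins 54 mm behind the grasp point. The pads swing forward as they close: fully open they stand 13 mm farther back than shut.
Start: joints at [-1.56, 0.313, 1.498, -0, 1.331, -0.223], TCP at [121.616, -510.726, 231.294] pointing down, gripper open.
Joint ranges: [-2.94, 2.94], [-0.97, 2.17], [0.19, 2.56], [-1.23, 4.37], [0.02, 3.11], [-2.88, 2.88]. Speed limits (rad/s): [2.39, 2.39, 3.01, 3.14, 3.14, 3.14].

## Interface

Orientations are given as a unit quaternion [x, y, z, w].
In Python, from cell import r, capture, calibration gives the robot as it stands.
- The arm moves only by the shell command python3 -m handwheel 'ROWS' [FORCE]. ROWS is JSON, a list that holds one entry, the list of rows, each a list of 7 numbers: the opening, from -1 (shut) to 1 (fully open), then the shift along the tool's x, y, z in cm, then the turn, a rotation vector about the tool's x, y, z in rad. A call has 1 to 10 rows; each row shifts and turns the commanded pose from where the row before left it, along the tool's axes as they then stand; what a row does not reach is not made up. A row lasts 1/12 s, in which the tool goes at most 41.7 mm and 7.16 degrees, less where a joint would pass 70% of its speed; a pose out of reach is approached as far as the arm can. A call with a gripper value outside its range is refused whole. The fingers move at their own pace and stop on an object; FORCE is the grip in N (left out, the last holds). Time passes only in rows, so rows that do not move let the fingers close. It gives the time, the measured TCP pose, the force, the opening and the grip force at its end, in the units of the state.
- r.sense(): the state, without advancing time (a new reading comes with each control period).
- capture(name): name is "side" or "top" or "wrist"; returns the picture (384x512x3 uint8, red, green, blue); there is no depth.
- calibration(name): a dict with "intrinsics" (3x3 intrinsics, pixels), "xyz" and "orientation" of the camera in the world; the wrist camera has in their place "hand_eye" (4x4, takes a point from camera to tool coordinates, whose origin is the TCP and whose axes are the flange's). Camera axes: x right, y up, looking along -z (the intrinsics and any distortion apply to the point x, -y, -z); pixel columns grow to the right and rows downward; lengths in mm; the calibration is good to about 2 mm. A picture is of the moment at which its call begins: read the wrist's pose just before it. calibration takes no time and is no camera call.
- r.job_done(): hands the job in; it is judged then, once.
The state is a dict: "time_s": time; "joint_pos": joint angles; "qvel": joint speeds; "joint_torque": joint torques, N m; "tcp_pos": TCP position; "tool_rot": TCP orientation; "ft_force": force on the tool from outside, world axes, zero at the start; "wrist_torque": the same for the moment, N m; "grip_width": finger opening in mm; "finger_force": force on a finger pad.
Only numpy, scipy, OpenCV 4.12 (cv2) and the standard library are available. Lean on these libraries where they do the work, as an engineer would, in place of code of your own. Each camera call takes 0.05 s, during which the arm holds its last target. There are 200 camera calls.

## Working session

There is one attempt and no reset: what is moved stays moved. The work goes in short steps, Python scripts to look and compute and a shell command to move; the robot and the scene stay as the last step left them, time stands still between calls to the robot, and variables do not carry over. Pictures are saved under pics/ and viewed, at most 10 in all, crops included, and the job is handed in when it is done.

```bash
mkdir -p pics; ls; python3 - <<'E'
from cell import r, capture, calibration
import cv2,json
for n in ("side","top"):
    im=capture(n); cv2.imwrite(f"pics/{n}0.png",im[:,:,::-1]); print(n,calibration(n))
print(calibration("wrist")); print(r.sense(), r.hold_point_z)
E
```

```text
pics
side {'intrinsics': array([[351.57277443,   0.        , 259.42745885],
       [  0.        , 351.57277443, 190.81200712],
       [  0.        ,   0.        ,   1.        ]]), 'xyz': array([ 466.29833447, -940.90433746,  681.8530974 ]), 'orientation': array([ 0.4564531 , -0.01847219, -0.05482165,  0.88786482])}
top {'intrinsics': array([[408.36593807,   0.        , 254.39826978],
       [  0.        , 408.36593807, 193.74137029],
       [  0.        ,   0.        ,   1.        ]]), 'xyz': array([ 530.1442738 , -133.06151288, 1048.55188103]), 'orientation': array([ 0.02361468, -0.01382199, -0.70522677,  0.7084536 ])}
{'intrinsics': array([[303.22053573,   0.        , 254.05117423],
       [  0.        , 303.22053573, 194.21440042],
       [  0.        ,   0.        ,   1.        ]]), 'hand_eye': array([[ 2.51735841e-04,  9.63700445e-01,  2.66985745e-01,
         6.73728114e+01],
       [ 9.99999550e-01,  1.74762306e-06, -9.49188927e-04,
         6.44699815e-01],
       [-9.15200382e-04,  2.66985864e-01, -9.63700011e-01,
        -1.41755033e+02],
       [ 0.00000000e+00,  0.00000000e+00,  0.00000000e+00,
         1.00000000e+00]])}
{'time_s': 0.1, 'joint_pos': array([-1.56040483e+00,  3.13360781e-01,  1.49835422e+00,  3.87024849e-05,
        1.33100521e+00, -2.23445586e-01]), 'qvel': array([ 0.00045781, -0.00090777, -0.00082299, -0.00116087, -0.00048412,
       -0.00082241]), 'joint_torque': array([ 3.84469560e-03, -4.12893891e+01, -2.60139388e+01, -9.92312357e-05,
        3.05406473e-03, -3.43547970e-05]), 'tcp_pos': array([ 121.62076962, -510.48479044,  230.81192079]), 'tool_rot': array([ 9.93173189e-01,  1.16647751e-01,  7.86324689e-05, -5.58583458e-04]), 'ft_force': array([ 0.14417857, -0.13000394, -0.41158317]), 'wrist_torque': array([-0.00889404,  0.01929419,  0.0062998 ]), 'finger_force': 0.0, 'grip_width': 85.55169754761316} 18.700000000000003
```

View pics/side0.png

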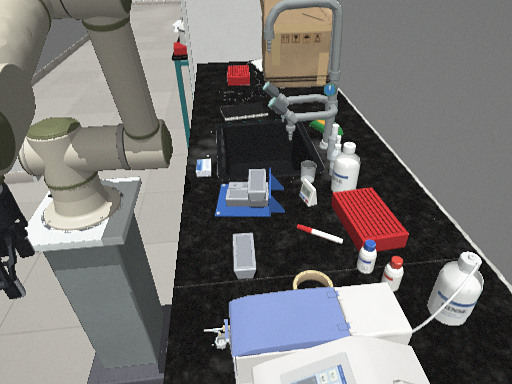

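View pics/top0.png

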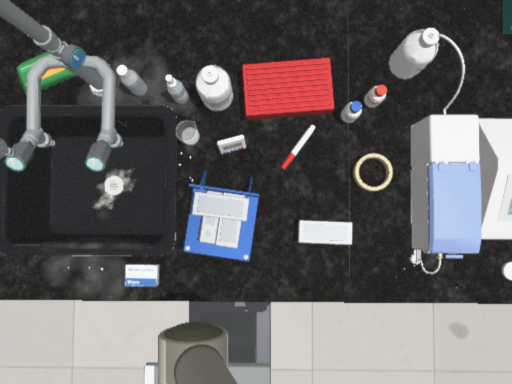

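The side view shows the stand at about (250,195) and the loose ingot at (244,255). In the top view the stand is at about (222,225) and the last ingot at (325,232), lying along world y. I'll zoom both for corners.

```bash
python3 - <<'E'
import cv2
a=cv2.imread("pics/top0.png")[170:270,175:365]; cv2.imwrite("pics/topz.png",cv2.resize(a,None,fx=4.2,fy=4.2,interpolation=cv2.INTER_CUBIC))
a=cv2.imread("pics/side0.png")[160:285,205:325]; cv2.imwrite("pics/sidez.png",cv2.resize(a,None,fx=4.8,fy=4.8,interpolation=cv2.INTER_CUBIC))
E
```

```text
(no output)
```

View pics/topz.png

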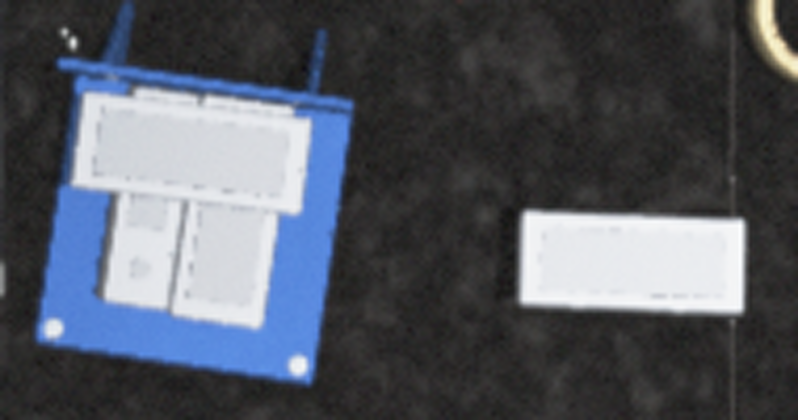

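View pics/sidez.png

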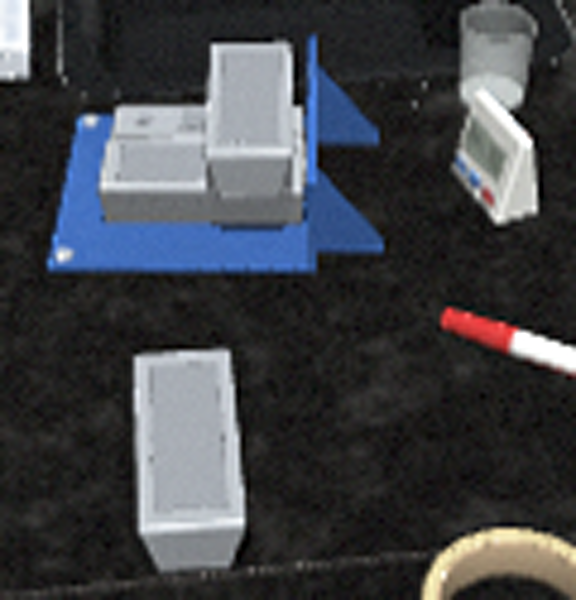

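The top crop gives clear corners of the top faces: the last ingot at (521,211)–(745,219)–(742,314)–(518,304), and the top ingot at (82,92)–(311,119)–(299,213)–(73,186). The side crop gives the same corners, so I'll triangulate.

```bash
cat > h.py <<'E'
import numpy as np, cv2
from cell import r, capture, calibration
from scipy.spatial.transform import Rotation as Ro
F=np.diag([1.,-1,-1])
def P(name,st=None):   # 3x4 projection, and pose camera->world (cv axes)
    c=calibration(name)
    if name=="wrist":
        H=np.array(c["hand_eye"]); Rt=Ro.from_quat(st["tool_rot"]).as_matrix()
        R=Rt@H[:3,:3]@F; t=Rt@H[:3,3]+st["tcp_pos"]
    else: R=Ro.from_quat(c["orientation"]).as_matrix()@F; t=np.array(c["xyz"])
    return np.array(c["intrinsics"]),R,t
def ray(cam,uv):
    K,R,t=cam; d=R@np.linalg.solve(K,[*uv,1.]); return t,d
def onz(cam,uv,z): t,d=ray(cam,uv); return t+d*(z-t[2])/d[2]
def proj(cam,p):
    K,R,t=cam; q=K@(R.T@(np.asarray(p)-t)); return q[:2]/q[2]
def tri(*obs):
    A=np.zeros((3,3));b=np.zeros(3)
    for cam,uv in obs:
        t,d=ray(cam,uv); d=d/np.linalg.norm(d); M=np.eye(3)-np.outer(d,d); A+=M;b+=M@t
    return np.linalg.solve(A,b)
def go(p,R,grasp=True):
    "print turn (tool frame), then shift in cm along the turned axes; p is the grasp point if grasp"
    s=r.sense(); R0=Ro.from_quat(s["tool_rot"]); p=np.array(p,float)
    if grasp: p=p+R.as_matrix()[:,2]*r.hold_point_z
    w=(R0.inv()*R).as_rotvec(); sh=R.inv().apply(p-s["tcp_pos"])/10
    print("turn",w.round(3),"rows>=%.1f"%(np.linalg.norm(w)/.12),"shift cm",sh.round(2),"rows>=%.1f"%(np.linalg.norm(sh)/4.1),
      "tcp",s["tcp_pos"].round(1),"target tcp",p.round(1),"t",s["time_s"])
def Rz(zd,yd):
    z=np.array(zd,float);z/=np.linalg.norm(z);y=np.array(yd,float);y-=z*(y@z);y/=np.linalg.norm(y)
    return Ro.from_matrix(np.array([np.cross(y,z),y,z]).T)
E
python3 - <<'E'
from h import *
T=P("top");S=P("side")
ut=lambda p:(175+(p[0]+.5)/4.2-.5,170+(p[1]+.5)/4.2-.5)
us=lambda p:(205+(p[0]+.5)/4.8-.5,160+(p[1]+.5)/4.8-.5)
# order: +x+y, +x-y, -x-y, -x+y
for n,a,b,z in (("last",[(521,211),(745,219),(742,314),(518,304)],[(230,350),(243,521),(139,530),(135,353)],36),
          ("top",[(82,92),(311,119),(299,213),(73,186)],[(291,44),(293,152),(208,156),(211,44)],78)):
    X=np.array([tri((T,ut(i)),(S,us(j))) for i,j in zip(a,b)])
    Z=np.array([onz(T,ut(i),z) for i in a])
    for q in (X,Z):
        d=q[0]+q[3]-q[1]-q[2]; print(n,q.mean(0).round(1),"yaw",np.arctan2(-d[0],d[1]).round(3),"len",np.linalg.norm(d)/2,"w",np.linalg.norm(q[0]+q[1]-q[2]-q[3])/2)
    print(X[:,2].round(1))
    print("side",np.mean([onz(S,us(i),z) for i in b],0).round(1))
for n,p,z in (("baseL",(38,342),6),("baseR",(312,383),6),("plL",(60,68),72),("plR",(352,106),72),("bl",(103,300),42),("bm",(172,316),42),("br",(263,327),42)):
    print(n,onz(T,ut(p),z).round(1))
for n,p,z in (("plTop far",(313,35),72),("plTop near",(312,180),72),("base near front",(50,270),6),("base far front",(82,115),6)):
    print(n,onz(S,us(p),z).round(1))
E
```

```text
last [ 489.1 -293.6   33. ] yaw -0.039 len 131.32072209245402 w 54.144773906924044
last [ 490.1 -293.3   36. ] yaw -0.035 len 131.23125137019838 w 55.023669263493865
[30.9 34.4 33.5 33.4]
side [ 488.1 -296.6   36. ]
top [551.9 -37.6  74.2] yaw -0.113 len 130.7464282900711 w 53.523662056158415
top [552.2 -38.1  78. ] yaw -0.113 len 130.01165647409272 w 53.54415144308678
[72.  76.6 74.1 74.2]
side [551.  -43.3  78. ]
baseL [438.6  60.8   6. ]
baseR [ 415.  -105.4    6. ]
plL [600.3  38.1  72. ]
plR [ 579.2 -129.1   72. ]
bl [466.5  16.3  42. ]
bm [457.4 -24.3  42. ]
br [451.3 -77.5  42. ]
plTop far [602.2  34.7  72. ]
plTop near [ 578.7 -129.8   72. ]
base near front [ 415.1 -113.1    6. ]
base far front [439.8  56.9   6. ]
```

```bash
cat >> h.py <<'E'
C=np.array([489,-294.,18]); U=np.array([np.sin(.035),np.cos(.035),0]); V=np.array([U[1],-U[0],0]); UP=np.array([0,0,1.])
R1=Rz(-U-UP,V); G1=C+18*U+[0,0,9]
E
python3 -c "
from h import *
go(G1-100*R1.as_matrix()[:,2],R1)"
```

```text
turn [-0.51 -0.67 -1.23] rows>=12.4 shift cm [ 31.89  35.96 -11.2 ] rows>=12.0 tcp [ 121.6 -510.5  230.8] target tcp [ 491.6 -218.6   84.5] t 0.1
```

```bash
python3 -m handwheel '[[[1,3,-1.4,0.2,0,0,0],[1,3,-1.4,0.2,0,0,0],[1,3,-1.4,0.2,0,0,0],[1,3,-1.4,0.2,0,0,0],[1,3,-1.4,0.2,0,0,0],[1,3,-1.4,0.2,0,0,0],[1,3,-1.4,0.2,0,0,0]]]' 60 && python3 -m handwheel '[[[1,3,-1.4,0.2,0,0,0],[1,3,-1.4,0.2,0,0,0],[1,3,-1.4,0.2,0,0,0],[1,3,-1.4,0.2,0,0,0],[1,3,-1.4,0.2,0,0,0],[1,3,-1.4,0.2,0,0,0],[1,3,-1.4,0.2,0,0,0]]]'; python3 -c "
from h import *
go(G1-100*R1.as_matrix()[:,2],R1); print(r.sense()['joint_pos'])"
```

```text
time_s: 0.68
tcp_pos: [304.2, -365.4, 217.0]
tool_rot: [0.993, 0.117, -0.0, -0.0]
ft_force: [-0.0, -0.4, 0.4]
grip_width: 85.2
finger_force: 0.0
time_s: 1.27
tcp_pos: [485.8, -221.4, 202.9]
tool_rot: [0.993, 0.117, -0.0, -0.0]
ft_force: [-0.6, -0.3, -0.3]
grip_width: 85.5
finger_force: 0.0
turn [-0.51  -0.669 -1.23 ] rows>=12.4 shift cm [8.59 0.57 8.16] rows>=2.9 tcp [ 485.8 -221.4  202.9] target tcp [ 491.6 -218.6   84.5] t 1.2667
[-6.47142219e-01  3.55708352e-01  1.51440771e+00 -3.79214985e-05
  1.27203121e+00  6.89761152e-01]
```

```bash
python3 -m handwheel '[[[1,0,0,0,-0.032,-0.042,-0.077],[1,0,0,0,-0.032,-0.042,-0.077],[1,0,0,0,-0.032,-0.042,-0.077],[1,0,0,0,-0.032,-0.042,-0.077],[1,0,0,0,-0.032,-0.042,-0.077],[1,0,0,0,-0.032,-0.042,-0.077],[1,0,0,0,-0.032,-0.042,-0.077],[1,0,0,0,-0.032,-0.042,-0.077]]]' && python3 -m handwheel '[[[1,0,0,0,-0.032,-0.042,-0.077],[1,0,0,0,-0.032,-0.042,-0.077],[1,0,0,0,-0.032,-0.042,-0.077],[1,0,0,0,-0.032,-0.042,-0.077],[1,0,0,0,-0.032,-0.042,-0.077],[1,0,0,0,-0.032,-0.042,-0.077],[1,0,0,0,-0.032,-0.042,-0.077],[1,0,0,0,-0.032,-0.042,-0.077],[1,0,0,0,0,0,0]]]'; python3 -c "
from h import *
go(G1-100*R1.as_matrix()[:,2],R1); s=r.sense();print(s['joint_pos'])
im=capture('wrist');cv2.imwrite('pics/w1.png',im[:,:,::-1])
W=P('wrist',s)
for a in(-1,1):
  for b in (-1,1): print(proj(W,C+a*66*U+b*28*V+[0,0,18]).round(0))"
```

```text
time_s: 1.93
tcp_pos: [484.8, -222.7, 203.1]
tool_rot: [0.889, 0.409, -0.149, 0.144]
ft_force: [0.9, -0.4, -0.3]
grip_width: 85.3
finger_force: 0.0
time_s: 2.68
tcp_pos: [483.9, -221.8, 202.1]
tool_rot: [0.662, 0.644, -0.277, 0.266]
ft_force: [0.3, -0.8, -1.0]
grip_width: 85.5
finger_force: 0.0
turn [0.001 0.004 0.007] rows>=0.1 shift cm [8.56 0.76 8.06] rows>=2.9 tcp [ 483.9 -221.8  202.1] target tcp [ 491.6 -218.6   84.5] t 2.6833
[-0.3216427   0.35388673  1.73605946 -0.92587885  1.01897367  0.20462342]
[237. 151.]
[284. 152.]
[229.  50.]
[300.  50.]
```

View pics/w1.png

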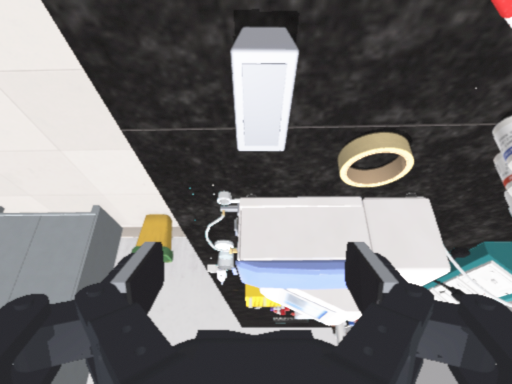

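The wrist view shows the last ingot's top face at (232,50), (298,52), (286,151), (238,150). That agrees with my estimate to about 2 px, so I'll go in and grip.

```bash
python3 -m handwheel '[[[1,2.14,0.19,2.02,0,0,0],[1,2.14,0.19,2.02,0,0,0],[1,2.14,0.19,2.02,0,0,0],[1,2.14,0.19,2.02,0,0,0],[1,0,0,2,0,0,0],[1,0,0,2,0,0,0],[1,0,0,2,0,0,0],[1,0,0,2,0,0,0],[1,0,0,2,0,0,0],[1,0,0,0,0,0,0]]]' ; python3 -c "
from h import *
go(G1,R1)"
```

```text
time_s: 3.57
tcp_pos: [494.1, -291.6, 17.8]
tool_rot: [0.668, 0.64, -0.276, 0.261]
ft_force: [-0.5, -0.2, 0.9]
grip_width: 85.4
finger_force: 0.0
turn [-0.011 -0.006 -0.002] rows>=0.1 shift cm [ 0.44 -0.5   0.12] rows>=0.2 tcp [ 494.1 -291.6   17.8] target tcp [ 489.2 -289.2   13.8] t 3.5667
```

```bash
python3 -m handwheel '[[[1,0.3,-0.45,0.1,0,0,0],[1,0,0,0,0,0,0],[-0.2,0,0,0,0,0,0],[-1,0,0,0,0,0,0],[-1,0,0,0,0,0,0],[-1,0,0,0,0,0,0],[-1,0,0,0,0,0,0],[-1,0,0,0,0,0,0]]]' 80; python3 -c "
from h import *
go(G1,R1)"
```

```text
time_s: 4.23
tcp_pos: [491.6, -286.9, 18.8]
tool_rot: [0.666, 0.642, -0.276, 0.26]
ft_force: [-3.0, 4.5, 6.6]
grip_width: 53.3
finger_force: 83.2
turn [-0.009 -0.007  0.001] rows>=0.1 shift cm [ 0.18 -0.23  0.52] rows>=0.1 tcp [ 491.6 -286.9   18.8] target tcp [ 489.2 -289.2   13.8] t 4.2333
```

```bash
python3 -m handwheel '[[[-1,-1.0,0,-1.0,0,0,0],[-1,-1.8,0,-1.8,0,0,0],[-1,-1.8,0,-1.8,0,0,0],[-1,-1.8,0,-1.8,0,0,0],[-1,-1.8,0,-1.8,0,0,0],[-1,-1.4,0,-1.4,0,0,0],[-1,-0.4,0,-0.4,0,0,0]]]' && python3 -m handwheel '[[[-1,0,0,0,0,0.05,0],[-1,0,0,0,0,0.1,0],[-1,0,0,0,0,0.1,0],[-1,0,0,0,0,0.1,0],[-1,0,0,0,0,0.1,0],[-1,0,0,0,0,0.1,0],[-1,0,0,0,0,0.1,0],[-1,0,0,0,0,0.1,0],[-1,0,0,0,0,0.1,0]]]' && python3 -m handwheel '[[[-1,0,0,0,0,0.1,0],[-1,0,0,0,0,0.1,0],[-1,0,0,0,0,0.1,0],[-1,0,0,0,0,0.1,0],[-1,0,0,0,0,0.1,0],[-1,0,0,0,0,0.1,0],[-1,0,0,0,0,0.1,0],[-1,0,0,0,0,0.02,0],[-1,0,0,0,0,0,0]]]'; python3 -c "
from h import *
R2=R1*Ro.from_euler('y',90,degrees=True)
go([489,-294,100],R2); print(r.sense()['joint_pos'])
im=np.hstack([capture('side'),capture('wrist')]);cv2.imwrite('pics/s2.png',cv2.resize(im,(800,300))[:,:,::-1])"
```

```text
time_s: 4.82
tcp_pos: [493.2, -288.2, 161.7]
tool_rot: [0.667, 0.642, -0.275, 0.261]
ft_force: [0.1, -1.3, -5.8]
grip_width: 53.1
finger_force: 86.1
time_s: 5.57
tcp_pos: [492.1, -287.9, 158.1]
tool_rot: [0.721, 0.692, 0.025, -0.031]
ft_force: [-0.3, 0.1, -7.4]
grip_width: 53.3
finger_force: 85.6
time_s: 6.32
tcp_pos: [491.9, -288.8, 156.6]
tool_rot: [0.667, 0.637, 0.275, -0.271]
ft_force: [0.0, -0.2, -6.9]
grip_width: 53.3
finger_force: 85.8
turn [-0.004 -0.008 -0.013] rows>=0.1 shift cm [-4.38 -0.28  5.5 ] rows>=1.7 tcp [ 491.9 -288.8  156.6] target tcp [ 489.5 -280.8   86.8] t 6.3167
[-0.94148518  0.78088009  1.15208447  0.47163068  1.85272035 -0.91499798]
```

View pics/s2.png

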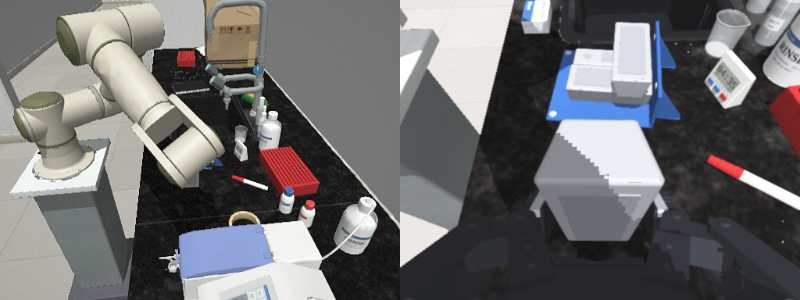

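The picture shows the ingot held and standing, wide face toward the hand. Now I'll lower it onto its end.

```bash
python3 -m handwheel '[[[-1,-1.1,0,1.1,0,0,0],[-1,-1.4,0,1.4,0,0,0],[-1,-1.4,0,1.4,0,0,0],[-1,-1,0,1,0,0,0],[-1,-0.4,0,0.4,0,0,0],[-1,-0.1,0,0.1,0,0,0],[-1,-0.1,0,0.1,0,0,0],[-1,-0.1,0,0.1,0,0,0]]]' ; python3 -m handwheel '[[[-1,-0.1,0,0.1,0,0,0],[-1,0,0,0,0,0,0]]]'
```

```text
time_s: 7.08
tcp_pos: [492.4, -288.2, 81.1]
tool_rot: [0.666, 0.638, 0.276, -0.269]
ft_force: [0.3, -0.2, -6.4]
grip_width: 53.4
finger_force: 85.8
time_s: 7.25
tcp_pos: [492.0, -288.0, 79.0]
tool_rot: [0.666, 0.638, 0.276, -0.27]
ft_force: [-0.8, -0.7, -7.2]
grip_width: 53.6
finger_force: 85.8
```

```bash
python3 -m handwheel '[[[-1,0,0,0,0,-0.055,0],[-1,-0.2,0,0.2,0,0,0],[-1,-0.1,0,0.1,0,0,0],[-1,0,0,0,0,0,0]]]' ; python3 -m handwheel '[[[-1,-0.1,0,0.1,0,0,0],[-1,0,0,0,0,0,0]]]';python3 -m handwheel '[[[-1,-0.1,0,0.1,0,0,0],[-1,0,0,0,0,0,0]]]'
```

```text
time_s: 7.58
tcp_pos: [491.8, -287.9, 74.1]
tool_rot: [0.674, 0.645, 0.258, -0.253]
ft_force: [0.5, -0.4, -7.0]
grip_width: 53.6
finger_force: 85.8
time_s: 7.75
tcp_pos: [491.8, -288.4, 73.6]
tool_rot: [0.674, 0.645, 0.258, -0.253]
ft_force: [-2.6, -0.1, 0.6]
grip_width: 53.0
finger_force: 86.5
time_s: 7.92
tcp_pos: [491.8, -288.7, 73.3]
tool_rot: [0.673, 0.645, 0.258, -0.252]
ft_force: [-4.4, -2.1, 8.0]
grip_width: 52.8
finger_force: 87.4
```

```bash
python3 -m handwheel '[[[0.3,0,0,0,0,0,0],[1,0,0,0,0,0,0],[1,0,0,0,0,0,0],[1,0,0,0,0,0,0],[1,0,0,-1,0,0,0],[1,0,0,-2.5,0,0,0],[1,0,0,-3,0,0,0],[1,0,0,-3,0,0,0],[1,0,0,-2.5,0,0,0]]]' && python3 -m handwheel '[[[1,2.5,0,-2.5,0,0,0],[1,2.5,0,-2.5,0,0,0],[1,2.5,0,-1,0,0,0],[1,2,0,0,0,0,0],[1,0,0,0,0,-0.1,0],[1,0,0,0,0,-0.1,0],[1,0,0,0,0,-0.1,0],[1,0,0,0,0,-0.1,0],[1,0,0,0,0,0,0]]]'; python3 -c "
from h import *
G2=np.array([489.5,-293,85.]);Q=G2-100*R1.as_matrix()[:,2]
go(Q,R1);s=r.sense(); print(s['joint_pos'])
A=P('wrist',s)
im=np.hstack([capture('side'),capture('wrist')]);cv2.imwrite('pics/s3.png',cv2.resize(im,(800,300))[:,:,::-1])"
```

```text
time_s: 8.67
tcp_pos: [489.1, -370.5, 162.7]
tool_rot: [0.674, 0.645, 0.257, -0.252]
ft_force: [0.3, -0.3, 0.1]
grip_width: 85.5
finger_force: 0.0
time_s: 9.42
tcp_pos: [492.1, -337.5, 271.7]
tool_rot: [0.711, 0.684, 0.117, -0.116]
ft_force: [0.8, -1.2, 0.9]
grip_width: 85.6
finger_force: 0.0
turn [-0.006 -1.117 -0.002] rows>=9.3 shift cm [16.34 -0.42  1.93] rows>=4.0 tcp [ 492.1 -337.5  271.7] target tcp [ 491.5 -235.5  142.5] t 9.4167
[-0.89011792  0.57795482  1.03520098  0.21693439  1.77982529 -0.83335663]
```

View pics/s3.png

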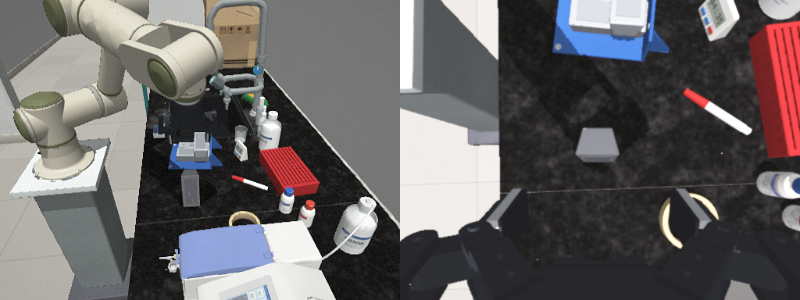

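The ingot stands upright, centred on the wrist view (right half) at about (598,144). Now I move over to its other side, tilted.

```bash
python3 -m handwheel '[[[1,2.6,0,0.9,0,0,0],[1,2.6,0,0.9,0,0,0],[1,2.6,0,0.9,0,0,0],[1,2.6,0,0.9,0,0,0],[1,0,0,0,0,-0.1,0],[1,0,0,0,0,-0.1,0],[1,0,0,0,0,-0.1,0],[1,0,0,0,0,-0.1,0],[1,0,0,0,0,-0.1,0]]]' && python3 -m handwheel '[[[1,0,0,0,0,-0.1,0],[1,0,0,0,0,-0.1,0],[1,0,0,0,0,-0.1,0],[1,0,0,0,0,-0.1,0],[1,0,0,0,0,-0.1,0],[1,0,0,0,0,-0.1,0],[1,0,0,0,0,0,0]]]'; python3 -c "
from h import *
st={'tcp_pos':np.array([492.1,-337.5,271.7]),'tool_rot':np.array([.711,.684,.117,-.116])}
W=P('wrist',st)
for p in ((578,160),(618,160),(583,129),(614,128)): print(onz(W,((p[0]-400)/.78125,p[1]/.78125),130).round(1))
G2=np.array([489.5,-293,85.]);Q=G2-100*R1.as_matrix()[:,2]
go(Q,R1);s=r.sense(); print(s['joint_pos'])
W=P('wrist',s);im=capture('wrist');cv2.imwrite('pics/w4.png',im[:,:,::-1]);np.savez('w4.npz',p=s['tcp_pos'],q=s['tool_rot'])
for z in (0,130): print([proj(W,[489+a,-293+b,z]).round() for a,b in ((-28,-18),(28,-18),(-20,18),(20,18))])
"
```

```text
time_s: 10.27
tcp_pos: [495.8, -229.8, 268.8]
tool_rot: [0.719, 0.69, -0.062, 0.053]
ft_force: [0.2, 0.3, 0.5]
grip_width: 85.4
finger_force: 0.0
time_s: 10.85
tcp_pos: [495.2, -228.1, 266.1]
tool_rot: [0.668, 0.644, -0.273, 0.253]
ft_force: [0.2, 0.1, -1.3]
grip_width: 85.3
finger_force: 0.0
[ 466.8 -311.1  130. ]
[ 517. -313.  130.]
[ 474.4 -272.1  130. ]
[ 513.6 -272.4  130. ]
turn [-0.015 -0.023  0.005] rows>=0.2 shift cm [ 8.21 -0.34  9.28] rows>=3.0 tcp [ 495.2 -228.1  266.1] target tcp [ 491.5 -235.5  142.5] t 10.85
[-0.33365801  0.30654079  1.60354624 -0.82101645  1.1386128   0.02715937]
[array([231.,  62.]), array([278.,  60.]), array([235.,  32.]), array([272.,  31.])]
[array([225., 146.]), array([282., 145.]), array([229., 119.]), array([274., 119.])]
```

View pics/w4.png

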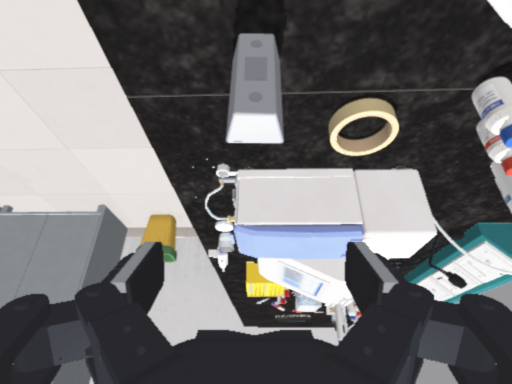

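Standing ingot: top end edges (227,142)–(284,143) and (233,111)–(276,112), as predicted. Now the second grasp.

```bash
python3 -c "
from h import *
G2=np.array([490.5,-284,85.]);Q=G2-70*R1.as_matrix()[:,2]
go(Q,R1)"
```

```text
turn [-0.014 -0.027  0.004] rows>=0.3 shift cm [ 8.94 -0.31 11.67] rows>=3.6 tcp [ 495.5 -228.6  267. ] target tcp [ 491.8 -247.7  121.3] t 10.9
```

```bash
python3 -m handwheel '[[[1,0,0,0,-0.014,-0.027,0],[1,2.2,-0.08,2.0,0,0,0],[1,2.2,-0.08,2.4,0,0,0],[1,2.2,-0.08,3,0,0,0],[1,2.2,-0.08,3,0,0,0],[1,0,0,1,0,0,0],[1,0,0,0,0,0,0]]]'; python3 -c "
from h import *
go([490.5,-284,85.],R1)"
```

```text
time_s: 11.48
tcp_pos: [491.3, -249.8, 124.9]
tool_rot: [0.664, 0.642, -0.277, 0.266]
ft_force: [0.5, -0.7, 0.3]
grip_width: 85.1
finger_force: 0.0
turn [-0.002  0.002  0.001] rows>=0.0 shift cm [0.41 0.04 7.11] rows>=1.7 tcp [ 491.3 -249.8  124.9] target tcp [ 490.  -297.2   71.8] t 11.4833
```

```bash
python3 -m handwheel '[[[1,0.1,0,1.8,0,0,0],[1,0.1,0,1.8,0,0,0],[1,0.1,0,1.8,0,0,0],[1,0.1,0,1.7,0,0,0],[1,0,0,0,0,0,0],[-0.1,0,0,0,0,0,0],[-1,0,0,0,0,0,0],[-1,0,0,0,0,0,0],[-1,0,0,0,0,0,0],[-1,0,0,0,0,0,0]]]' 80;  python3 -m handwheel '[[[-1,0,0,0,0,0,0],[-1,0,0,0,0,0,0]]]'; python3 -c "
from h import *
go([490.5,-284,85.],R1)"
```

```text
time_s: 12.32
tcp_pos: [491.7, -295.4, 75.9]
tool_rot: [0.663, 0.642, -0.276, 0.27]
ft_force: [-2.8, 3.1, 9.2]
grip_width: 46.7
finger_force: 78.7
time_s: 12.48
tcp_pos: [491.7, -295.4, 75.9]
tool_rot: [0.663, 0.642, -0.276, 0.27]
ft_force: [-2.6, 3.8, 10.5]
grip_width: 47.1
finger_force: 78.7
turn [0.006 0.007 0.   ] rows>=0.1 shift cm [ 0.16 -0.16  0.43] rows>=0.1 tcp [ 491.7 -295.4   75.9] target tcp [ 490.  -297.2   71.8] t 12.4833
```

```bash
python3 -m handwheel '[[[-1,-0.8,0,-0.8,0,0,0],[-1,-1.8,0,-1.8,0,0,0],[-1,-1.8,0,-1.8,0,0,0],[-1,-1.8,0,-1.8,0,0,0],[-1,-1.5,0,-1.5,0,0,0],[-1,-0.4,0,-0.4,0,0,0]]]' && python3 -m handwheel '[[[-1,0,0,0,0,0.05,0],[-1,0,0,0,0,0.1,0],[-1,0,0,0,0,0.1,0],[-1,0,0,0,0,0.1,0],[-1,0,0,0,0,0.1,0],[-1,0,0,0,0,0.1,0],[-1,0,0,0,0,0.1,0],[-1,0,0,0,0,0.1,0],[-1,0,0,0,0,0.1,0]]]' && python3 -m handwheel '[[[-1,0,0,0,0,0.1,0],[-1,0,0,0,0,0.1,0],[-1,0,0,0,0,0.1,0],[-1,0,0,0,0,0.1,0],[-1,0,0,0,0,0.1,0],[-1,0,0,0,0,0.1,0],[-1,0,0,0,0,0.1,0],[-1,0,0,0,0,0.076,0],[-1,0,0,0,0,0,0]]]'; python3 -c "
from h import *
st=np.array([.663,.642,-.276,.27])
Rt=Ro.from_euler('z',-.095)*Ro.from_quat(st)*Ro.from_euler('y',1.626)
sx=np.array([.9916,-.1296]);sy=np.array([.1296,.9916]);c=np.array([552-520.5,-38+36.])
o=np.array([520.5,-36]); q=o+sx*(-44)+sy*((np.array([552,-38.])-o)@sy)
print('place centre',q); off=np.array([-1,11,2.])
go(np.r_[q,110]-off,Rt,False)
s=r.sense();print(s['joint_pos'])
W=P('wrist',s);im=capture('wrist');cv2.imwrite('pics/w5.png',im[:,:,::-1]);np.savez('w5.npz',p=s['tcp_pos'],q=s['tool_rot'])
"
```

```text
time_s: 12.98
tcp_pos: [491.6, -294.5, 191.3]
tool_rot: [0.663, 0.642, -0.274, 0.27]
ft_force: [1.1, -1.4, -5.6]
grip_width: 46.2
finger_force: 82.4
time_s: 13.73
tcp_pos: [490.5, -294.3, 187.4]
tool_rot: [0.717, 0.696, 0.024, -0.023]
ft_force: [0.1, 0.1, -8.3]
grip_width: 46.7
finger_force: 81.8
time_s: 14.48
tcp_pos: [489.9, -295.7, 184.5]
tool_rot: [0.656, 0.634, 0.293, -0.285]
ft_force: [-1.2, -0.5, -8.8]
grip_width: 46.6
finger_force: 81.5
place centre [477.14165632 -28.21603328]
turn [-0.074 -0.008  0.057] rows>=0.8 shift cm [11.36 -4.41 23.86] rows>=6.5 tcp [ 489.9 -295.7  184.5] target tcp [478.1 -39.2 108. ] t 14.4833
[-0.95758347  0.78229264  1.09773095  0.50127249  1.94547156 -0.90581598]
```

View pics/w5.png

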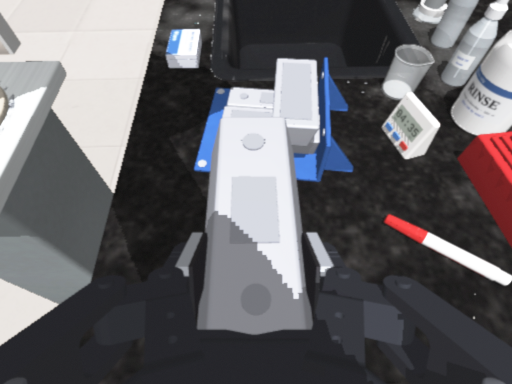

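The ingot is held narrow face up, with corners (222,120), (287,118), (313,328), (198,328). The top ingot's wide face is at (277,60), (317,60), (319,141), (288,146).

```bash
python3 -m handwheel '[[[-1,0,0,0,-0.037,-0.004,0.028],[-1,0,0,0,-0.037,-0.004,0.028],[-1,0,0,0,0,0,0]]]'; python3 -c "
from h import *
d=np.load('w5.npz');W=P('wrist',{'tcp_pos':d['p'],'tool_rot':d['q']})
q=[onz(W,p,204.5).round(1) for p in ((222,120),(287,118),(313,328),(198,328))];print(q,np.mean(q,0))
q=[onz(W,p,78).round(1) for p in ((277,60),(317,60),(319,141),(288,146))];print(q,np.mean(q,0))
st=np.array([.663,.642,-.276,.27])
Rt=Ro.from_euler('z',-.095)*Ro.from_quat(st)*Ro.from_euler('y',1.626)
go([478,-39,170],Rt,False);go([478,-39,90],Rt,False)
"
```

```text
time_s: 14.78
tcp_pos: [490.6, -294.6, 188.4]
tool_rot: [0.685, 0.608, 0.304, -0.262]
ft_force: [-0.4, -0.3, -6.6]
grip_width: 46.6
finger_force: 81.4
[array([ 473.7, -226.1,  204.5]), array([ 511.4, -225.8,  204.5]), array([ 511. , -338.9,  204.5]), array([ 467.3, -337.5,  204.5])] [ 490.85  -282.075  204.5  ]
[array([531.4,  21.3,  78. ]), array([586.3,  19.3,  78. ]), array([ 567. , -129.1,   78. ]), array([ 532. , -135.2,   78. ])] [554.175 -55.925  78.   ]
turn [0.003 0.008 0.006] rows>=0.1 shift cm [15.59 -4.46 19.88] rows>=6.3 tcp [ 490.6 -294.6  188.4] target tcp [478. -39. 170.] t 14.7833
turn [0.003 0.008 0.006] rows>=0.1 shift cm [ 9.67 -4.49 25.26] rows>=6.7 tcp [ 490.6 -294.6  188.4] target tcp [478. -39.  90.] t 14.7833
```

```bash
python3 -m handwheel '[[[-1,1,-0.3,1.3,0,0,0],[-1,2,-0.57,2.53,0,0,0],[-1,2,-0.57,2.53,0,0,0],[-1,2,-0.57,2.53,0,0,0],[-1,2,-0.57,2.53,0,0,0],[-1,2,-0.57,2.53,0,0,0],[-1,2,-0.57,2.53,0,0,0],[-1,1.8,-0.5,2.3,0,0,0],[-1,0.8,-0.25,1.1,0,0,0],[-1,0,0,0,0,0,0]]]'; python3 -c "
from h import *
st=np.array([.663,.642,-.276,.27])
Rt=Ro.from_euler('z',-.095)*Ro.from_quat(st)*Ro.from_euler('y',1.626)
go([478,-39,90],Rt,False)
s=r.sense();print(s['joint_pos'])
a=capture('top')[130:280,160:310];b=capture('side')[120:270,180:330];
cv2.imwrite('pics/s6.png',cv2.resize(np.hstack([a,b]),(800,400),interpolation=cv2.INTER_CUBIC)[:,:,::-1])
"
```

```text
time_s: 15.62
tcp_pos: [476.6, -36.4, 168.5]
tool_rot: [0.683, 0.61, 0.304, -0.264]
ft_force: [0.4, -0.5, -7.0]
grip_width: 46.4
finger_force: 81.6
turn [-0.002  0.006  0.01 ] rows>=0.1 shift cm [-5.98  0.14  5.1 ] rows>=1.9 tcp [476.6 -36.4 168.5] target tcp [478. -39.  90.] t 15.6167
[-0.68981511  0.43739357  1.73658727  0.67351061  1.51058838 -0.81253543]
```

View pics/s6.png

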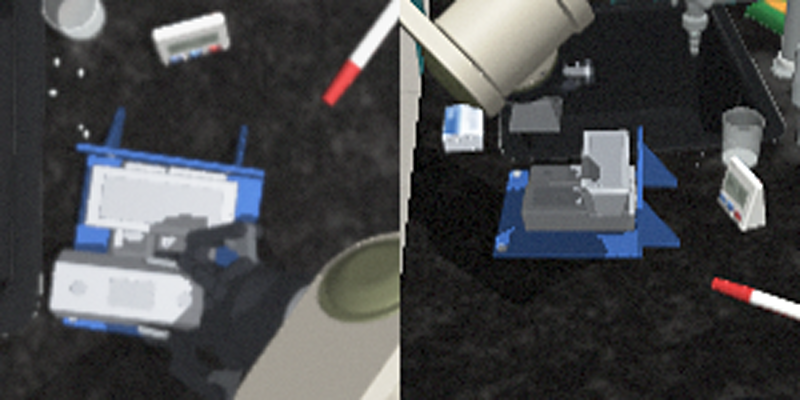

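```bash
python3 -c "
from h import *
T=P('top')
u=lambda p:(160+(p[0]+.5)/2.6667-.5,130+(p[1]+.5)/2.6667-.5)
q=np.array([onz(T,u(p),188) for p in ((58,262),(203,279),(197,327),(50,312))]);print(q.round(1),q.mean(0).round(1))
d=q[0]+q[3]-q[1]-q[2];print(np.arctan2(-d[0],d[1]),np.hypot(*d[:2])/2)
q=np.array([onz(T,u(p),78) for p in ((92,165),(238,182))]);print(q.round(1))
"
```

```text
[[503.   32.3 188. ]
 [490.2 -82.4 188. ]
 [452.6 -78.  188. ]
 [463.6  38.1 188. ]] [477.4 -22.5 188. ]
-0.10266639564523553 115.97220188647358
[[ 586.2   24.2   78. ]
 [ 571.5 -106.5   78. ]]
```

The held ingot measures about (475,-28), yaw about -0.10, level with the top ingot's ends and 77 mm away across. Lowering.

```bash
python3 -m handwheel '[[[-1,-0.6,-0.3,0.54,0,0,0.01],[-1,-1.5,0,1.34,0,0,0],[-1,-1.5,0,1.34,0,0,0],[-1,-1.5,0,1.34,0,0,0],[-1,-1.2,0,1.07,0,0,0],[-1,-0.6,0,0.54,0,0,0],[-1,-0.2,0,0.18,0,0,0],[-1,0,0,0,0,0,0]]]'; python3 -m handwheel '[[[-1,-0.22,0,0.2,0,0,0],[-1,-0.22,0,0.2,0,0,0],[-1,-0.15,0,0.13,0,0,0],[-1,0,0,0,0,0,0]]]'; python3 -c "
from h import *
s=r.sense()
a=capture('top')[150:270,160:310];b=capture('side')[130:250,190:340];
cv2.imwrite('pics/s7.png',cv2.resize(np.hstack([a,b]),(800,320),interpolation=cv2.INTER_CUBIC)[:,:,::-1])
"
```

```text
time_s: 16.38
tcp_pos: [474.8, -40.7, 72.8]
tool_rot: [0.688, 0.604, 0.304, -0.265]
ft_force: [-0.2, 0.2, -6.3]
grip_width: 46.8
finger_force: 81.6
time_s: 16.72
tcp_pos: [474.8, -40.4, 65.1]
tool_rot: [0.687, 0.604, 0.304, -0.265]
ft_force: [-0.2, 0.2, -7.1]
grip_width: 46.8
finger_force: 81.5
```

View pics/s7.png

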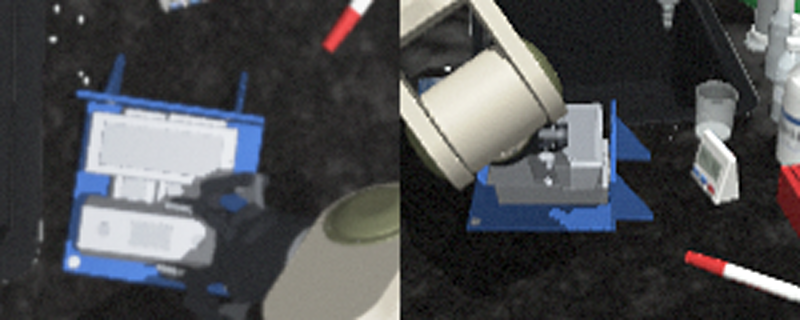

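That was more pictures than the 10 allowed, so from here I'll use force and numeric image measurements only. The top view shows the ingot in front of and parallel to the top one. I'll keep lowering until contact.

```bash
python3 -m handwheel '[[[-1,-0.15,0,0.13,0,0,0],[-1,-0.1,0,0.09,0,0,0],[-1,0,0,0,0,0,0]]]'; python3 -m handwheel '[[[-1,-0.1,0,0.09,0,0,0],[-1,0,0,0,0,0,0]]]';  python3 -m handwheel '[[[-1,-0.07,0,0.07,0,0,0],[-1,0,0,0,0,0,0]]]'
```

```text
time_s: 17.07
tcp_pos: [474.7, -40.3, 61.6]
tool_rot: [0.687, 0.604, 0.304, -0.265]
ft_force: [0.2, 0.5, -6.5]
grip_width: 46.8
finger_force: 81.6
time_s: 17.23
tcp_pos: [474.7, -40.4, 60.3]
tool_rot: [0.687, 0.604, 0.304, -0.265]
ft_force: [-0.8, -0.5, -7.2]
grip_width: 46.4
finger_force: 81.6
time_s: 17.4
tcp_pos: [474.7, -40.3, 59.3]
tool_rot: [0.687, 0.604, 0.304, -0.265]
ft_force: [-0.3, -0.7, -7.1]
grip_width: 46.6
finger_force: 81.6
```

```bash
python3 -m handwheel '[[[-1,-0.07,0,0.07,0,0,0],[-1,0,0,0,0,0,0]]]'; python3 -m handwheel '[[[-1,-0.07,0,0.07,0,0,0],[-1,0,0,0,0,0,0]]]';  python3 -m handwheel '[[[-1,-0.07,0,0.07,0,0,0],[-1,0,0,0,0,0,0]]]'
```

```text
time_s: 17.57
tcp_pos: [474.7, -40.3, 58.4]
tool_rot: [0.687, 0.604, 0.304, -0.265]
ft_force: [-0.4, 0.3, -6.4]
grip_width: 46.7
finger_force: 81.6
time_s: 17.73
tcp_pos: [474.8, -40.3, 57.4]
tool_rot: [0.687, 0.604, 0.304, -0.265]
ft_force: [-0.3, 0.9, -7.8]
grip_width: 46.6
finger_force: 81.8
time_s: 17.9
tcp_pos: [474.8, -40.2, 56.5]
tool_rot: [0.687, 0.604, 0.304, -0.265]
ft_force: [0.3, -0.3, -6.7]
grip_width: 46.8
finger_force: 81.9
```

```bash
python3 -m handwheel '[[[-1,-0.07,0,0.07,0,0,0],[-1,0,0,0,0,0,0]]]'; python3 -m handwheel '[[[-1,-0.07,0,0.07,0,0,0],[-1,0,0,0,0,0,0]]]'
```

```text
time_s: 18.07
tcp_pos: [474.9, -40.3, 55.7]
tool_rot: [0.687, 0.604, 0.304, -0.265]
ft_force: [-0.4, -1.3, -4.1]
grip_width: 46.8
finger_force: 82.3
time_s: 18.23
tcp_pos: [474.9, -40.2, 55.6]
tool_rot: [0.687, 0.605, 0.304, -0.265]
ft_force: [-4.0, -3.5, 6.5]
grip_width: 46.9
finger_force: 84.2
```

```bash
python3 -m handwheel '[[[0.2,0,0,0,0,0,0],[0.33,0,0,0,0,0,0],[0.33,0,0,0,0,0,0],[0.33,0,0,0,0,0,0],[0.33,0,0,-0.6,0,0,0],[0.33,0,0,-1,0,0,0],[0.33,0,0,-1,0,0,0],[0.33,0,0,0,0,0,0]]]'; python3 -m handwheel '[[[0.33,0,0,-2,0,0,0],[0.33,0,0,-2,0,0,0],[0.33,0,0,-2,0,0,0],[0.33,0,0,-2,0,0,0],[0.33,1.5,0,-1.5,0,0,0],[0.33,2,0,-2,0,0,0],[0.33,2,0,-2,0,0,0],[0.33,2,0,-2,0,0,0]]]'; python3 -c "
from h import *
Y=-.125; z=[0,0,-1.]
for sg in (1,-1):
  R=Rz(z,[-sg*np.sin(Y),sg*np.cos(Y),0]); go([430,-30,200],R,False)
print(r.sense()['joint_pos'])"
```

```text
time_s: 18.9
tcp_pos: [472.9, -61.2, 73.4]
tool_rot: [0.688, 0.605, 0.304, -0.263]
ft_force: [-0.2, 0.1, 0.5]
grip_width: 56.6
finger_force: 0.0
time_s: 19.57
tcp_pos: [463.3, -122.3, 233.6]
tool_rot: [0.688, 0.604, 0.304, -0.265]
ft_force: [0.3, 0.2, 0.6]
grip_width: 56.9
finger_force: 0.0
turn [ 0.652 -0.644 -1.476] rows>=14.5 shift cm [4.45 8.75 3.36] rows>=2.5 tcp [ 463.3 -122.3  233.6] target tcp [430. -30. 200.] t 19.5667
turn [-0.644 -0.651  1.468] rows>=14.4 shift cm [-4.45 -8.75  3.36] rows>=2.5 tcp [ 463.3 -122.3  233.6] target tcp [430. -30. 200.] t 19.5667
[-0.83247939  0.41316433  1.57631382  0.60806462  1.73073201 -0.78806535]
```

```bash
python3 -m handwheel '[[[1,0,0,-1,0.041,-0.04,-0.092],[1,0,0,-1,0.041,-0.04,-0.092],[1,0,0,0,0.041,-0.04,-0.092],[1,0,0,0,0.041,-0.04,-0.092],[1,0,0,0,0.041,-0.04,-0.092],[1,0,0,0,0.041,-0.04,-0.092],[1,0,0,0,0.041,-0.04,-0.092],[1,0,0,0,0.041,-0.04,-0.092]]]' && python3 -m handwheel '[[[1,0,0,0,0.041,-0.04,-0.092],[1,0,0,0,0.041,-0.04,-0.092],[1,0,0,0,0.041,-0.04,-0.092],[1,0,0,0,0.041,-0.04,-0.092],[1,0,0,0,0.041,-0.04,-0.092],[1,0,0,0,0.041,-0.04,-0.092],[1,0,0,0,0.041,-0.04,-0.092],[1,0,0,0,0.041,-0.04,-0.092],[1,0,0,0,0,0,0]]]'; cat > m.py <<'E'
from h import *
o=np.array([520.5,-36]);Y=-.13;sx=np.array([np.cos(Y),np.sin(Y)]);sy=np.array([-np.sin(Y),np.cos(Y)])
def meas():
    T=P('top');im=capture('top');H=cv2.cvtColor(im,cv2.COLOR_RGB2HSV)
    # rectify plane z=78 in stand axes, 0.5 mm/px, rows: x from +80 down to -110; cols: y from +90 to -90
    g=np.array([(80,90),(80,-90),(-110,-90),(-110,90)],float)
    src=np.array([proj(T,np.r_[o+sx*a+sy*b,78]) for a,b in g],np.float32)
    dst=np.array([((90-b)*2,(80-a)*2) for a,b in g],np.float32)
    w=cv2.warpPerspective(im,cv2.getPerspectiveTransform(src,dst),(360,380),flags=cv2.INTER_CUBIC)
    h=cv2.cvtColor(w,cv2.COLOR_RGB2HSV); m=((h[...,1]<60)&(h[...,2]>195)).astype(np.uint8)*255
    m=cv2.morphologyEx(m,cv2.MORPH_CLOSE,np.ones((9,9)))
    n,l,s,c=cv2.connectedComponentsWithStats(m)
    for i in range(1,n):
        if s[i,4]>3000:
            (cx,cy),(a,b),th=cv2.minAreaRect(np.argwhere(l==i)[:,::-1].astype(np.float32))
            if a<b: a,b,th=b,a,th+90
            th=(th+90)%180-90
            print('stand x %.1f y %.1f  len %.1f w %.1f yaw rel stand %.3f area %d'%(80-cy/2,90-cx/2,a/2,b/2,-np.radians(th),s[i,4]/4))
    # column/row profile: mean brightness along stand x at several y
    for yy in (40,0,-30):
        v=w[:,int((90-yy)*2)-6:int((90-yy)*2)+7].astype(int)
        blue=v[...,2].mean(1)-v[...,0].mean(1); print(yy,'V',[int(v[k:k+6].mean()) for k in range(0,380,6)])
if __name__=='__main__':
    meas(); R=Rz([0,0,-1],[-np.sin(-.125),np.cos(-.125),0]); q=o+sx*-106+sy*1
    go([*q,200],R,False); go([*q,42],R,False)
E
python3 m.py
```

```text
time_s: 20.23
tcp_pos: [462.0, -136.8, 246.1]
tool_rot: [0.411, 0.884, 0.166, -0.147]
ft_force: [0.1, -0.5, -0.6]
grip_width: 85.4
finger_force: 0.0
time_s: 20.98
tcp_pos: [461.6, -135.7, 246.5]
tool_rot: [0.061, 0.998, -0.001, -0.002]
ft_force: [-0.4, -0.0, 0.4]
grip_width: 85.8
finger_force: 0.0
stand x 28.8 y 1.5  len 130.0 w 71.5 yaw rel stand -0.000 area 7157
stand x -59.4 y -29.9  len 122.2 w 32.0 yaw rel stand 1.171 area 3456
stand x -64.2 y -62.0  len 90.5 w 55.0 yaw rel stand 1.571 area 3357
40 V [39, 75, 122, 99, 79, 114, 138, 181, 218, 210, 195, 200, 201, 201, 200, 201, 202, 201, 201, 200, 201, 202, 207, 202, 149, 109, 102, 103, 102, 103, 103, 100, 90, 88, 89, 109, 123, 126, 125, 119, 112, 113, 114, 120, 126, 125, 125, 114, 95, 88, 82, 78, 79, 85, 110, 78, 35, 28, 23, 26, 24, 23, 26, 25]
0 V [33, 52, 112, 111, 94, 146, 178, 200, 222, 212, 203, 204, 205, 206, 205, 206, 205, 206, 206, 205, 206, 206, 206, 221, 210, 185, 180, 174, 138, 113, 111, 104, 90, 89, 92, 114, 126, 121, 113, 107, 102, 93, 85, 76, 71, 71, 70, 69, 70, 68, 68, 73, 78, 93, 114, 143, 173, 201, 217, 226, 228, 229, 229, 229]
-30 V [33, 52, 108, 111, 111, 198, 207, 211, 224, 218, 210, 209, 209, 209, 209, 208, 208, 209, 209, 209, 209, 208, 217, 225, 211, 191, 180, 125, 77, 68, 80, 106, 133, 163, 189, 204, 213, 218, 220, 221, 223, 225, 226, 228, 228, 228, 228, 229, 229, 229, 228, 228, 229, 229, 229, 230, 226, 221, 201, 171, 146, 126, 117, 119]
turn [ 0.    -0.006 -0.002] rows>=0.1 shift cm [ 6.01 10.81  4.64] rows>=3.2 tcp [ 461.7 -136.   246.4] target tcp [415.5 -21.3 200. ] t 21.0333
turn [ 0.    -0.006 -0.002] rows>=0.1 shift cm [ 6.01 10.81 20.44] rows>=5.8 tcp [ 461.7 -136.   246.4] target tcp [415.5 -21.3  42. ] t 21.0333
```

```bash
python3 -m handwheel '[[[1,1.5,2.7,1.16,0,0,0],[1,1.5,2.7,1.16,0,0,0],[1,1.5,2.7,1.16,0,0,0],[1,1.5,2.7,1.16,0,-0.006,0],[1,0,0,2.6,0,0,0],[1,0,0,2.6,0,0,0],[1,0,0,2.6,0,0,0],[1,0,0,2.6,0,0,0],[1,0,0,2.6,0,0,0],[1,0,0,2.6,0,0,0]]]'; python3 -m handwheel '[[[1,0,0,0.2,0,0,0],[1,-0.4,0,0,0,0,0],[1,-0.4,0,0,0,0,0],[1,0,0,0,0,0,0]]]'; python3 -c "
from m import *
s=r.sense();d=s['tcp_pos'][:2]-o;print(d@sx,d@sy,s['tcp_pos'],s['ft_force'])"
```

```text
time_s: 21.87
tcp_pos: [415.9, -22.3, 42.6]
tool_rot: [0.065, 0.998, 0.0, -0.001]
ft_force: [-0.3, -0.5, 0.1]
grip_width: 85.5
finger_force: 0.0
time_s: 22.2
tcp_pos: [425.6, -23.6, 43.3]
tool_rot: [0.063, 0.998, -0.0, 0.002]
ft_force: [0.4, 0.1, 0.6]
grip_width: 85.3
finger_force: 0.0
-95.72308634286361 0.020047196736680043 [425.58723403 -23.57114174  43.34989283] [0.37326746 0.07542643 0.59779326]
```

```bash
python3 -m handwheel '[[[1,-0.25,0,0,0,0,0],[1,-0.25,0,0,0,0,0],[1,-0.25,0,0,0,0,0],[1,-0.25,0,0,0,0,0]]]'; python3 -m handwheel '[[[1,-0.2,0,0,0,0,0],[1,-0.2,0,0,0,0,0],[1,-0.2,0,0,0,0,0]]]';python3 -m handwheel '[[[1,-0.2,0,0,0,0,0],[1,-0.2,0,0,0,0,0],[1,-0.2,0,0,0,0,0]]]'
```

```text
time_s: 22.53
tcp_pos: [434.0, -24.2, 42.2]
tool_rot: [0.063, 0.998, -0.0, 0.0]
ft_force: [-0.4, -0.2, 1.0]
grip_width: 85.4
finger_force: 0.0
time_s: 22.78
tcp_pos: [439.7, -24.9, 41.8]
tool_rot: [0.063, 0.998, -0.0, -0.0]
ft_force: [0.2, 0.2, 0.8]
grip_width: 85.6
finger_force: 0.0
time_s: 23.03
tcp_pos: [444.7, -25.4, 41.6]
tool_rot: [0.063, 0.998, 0.0, -0.001]
ft_force: [-5.7, 0.6, 3.7]
grip_width: 85.5
finger_force: 3.2
```

```bash
python3 -m handwheel '[[[1,-0.2,0,0,0,0,0],[1,-0.2,0,0,0,0,0],[1,-0.2,0,0,0,0,0],[1,-0.2,0,0,0,0,0],[1,-0.2,0,0,0,0,0]]]';python3 -m handwheel '[[[1,-0.2,0,0,0,0,0],[1,-0.2,0,0,0,0,0],[1,-0.2,0,0,0,0,0],[1,-0.2,0,0,0,0,0],[1,-0.2,0,0,0,0,0]]]'; python3 -m handwheel '[[[1,-0.1,0,0,0,0,0],[1,-0.1,0,0,0,0,0],[1,-0.1,0,0,0,0,0]]]'; python3 -m handwheel '[[[1,-0.1,0,0,0,0,0],[1,-0.1,0,0,0,0,0],[1,-0.1,0,0,0,0,0]]]'
```

```text
time_s: 23.45
tcp_pos: [454.6, -26.6, 41.7]
tool_rot: [0.063, 0.998, 0.0, -0.001]
ft_force: [-4.7, 0.4, 3.7]
grip_width: 85.5
finger_force: 3.1
time_s: 23.87
tcp_pos: [464.6, -27.9, 41.7]
tool_rot: [0.063, 0.998, 0.0, -0.001]
ft_force: [-5.2, 0.2, 3.8]
grip_width: 85.2
finger_force: 3.2
time_s: 24.12
tcp_pos: [467.5, -28.3, 41.7]
tool_rot: [0.063, 0.998, 0.0, -0.001]
ft_force: [-5.2, 0.1, 4.2]
grip_width: 85.6
finger_force: 3.1
time_s: 24.37
tcp_pos: [469.6, -28.5, 41.6]
tool_rot: [0.063, 0.998, 0.0, -0.002]
ft_force: [-10.5, 1.2, 8.0]
grip_width: 85.5
finger_force: 6.2
```

```bash
for i in 1; do python3 -m handwheel '[[[1,-0.08,0,0,0,0,0],[1,-0.08,0,0,0,0,0],[1,-0.08,0,0,0,0,0]]]'; python3 -m handwheel '[[[1,-0.06,0,0,0,0,0],[1,-0.06,0,0,0,0,0]]]' | grep -E 'tcp|ft';  done
```

```text
time_s: 24.62
tcp_pos: [472.0, -28.7, 41.6]
tool_rot: [0.063, 0.998, 0.0, -0.002]
ft_force: [-10.7, 0.5, 7.1]
grip_width: 85.4
finger_force: 6.1
tcp_pos: [473.1, -28.8, 41.6]
ft_force: [-10.0, 0.6, 8.5]
```

```bash
python3 -m handwheel '[[[1,-0.06,0,0,0,0,0],[1,-0.06,0,0,0,0,0]]]' | grep -E 'tcp|ft'
```

```text
tcp_pos: [474.3, -29.0, 41.6]
ft_force: [-10.5, 1.9, 8.1]
```

```bash
python3 -m handwheel '[[[1,-0.06,0,0,0,0,0],[1,0,0,0,0,0,0]]]' | grep -E 'tcp|ft'
```

```text
tcp_pos: [475.1, -29.1, 41.6]
ft_force: [-9.5, 2.1, 8.0]
```

```bash
python3 -m handwheel '[[[1,-0.05,0,0,0,0,0],[1,-0.05,0,0,0,0,0]]]' | grep -E 'tcp|ft'; python3 -m handwheel '[[[1,-0.05,0,0,0,0,0],[1,0,0,0,0,0,0]]]' | grep -E 'tcp|ft'
```

```text
tcp_pos: [475.9, -29.2, 41.6]
ft_force: [-11.4, 1.6, 8.2]
tcp_pos: [476.5, -29.3, 41.6]
ft_force: [-9.5, 1.7, 8.0]
```

```bash
python3 -m handwheel '[[[1,-0.05,0,0,0,0,0],[1,0,0,0,0,0,0]]]' | grep -E 'tcp|ft'
```

```text
tcp_pos: [477.0, -29.3, 41.6]
ft_force: [-10.9, 1.6, 6.9]
```

```bash
python3 -m handwheel '[[[1,-0.05,0,0,0,0,0],[1,0,0,0,0,0,0]]]' | grep -E 'tcp|ft'
```

```text
tcp_pos: [477.5, -29.4, 41.6]
ft_force: [-10.3, 2.3, 8.3]
```

```bash
python3 -m handwheel '[[[1,-0.05,0,0,0,0,0],[1,0,0,0,0,0,0]]]' | grep -E 'tcp|ft'
```

```text
tcp_pos: [477.9, -29.4, 41.6]
ft_force: [-11.4, 1.2, 7.6]
```

```bash
python3 -m handwheel '[[[1,-0.05,0,0,0,0,0],[1,0,0,0,0,0,0]]]' | grep -E 'tcp|ft'
```

```text
tcp_pos: [478.2, -29.4, 41.6]
ft_force: [-12.4, 1.3, 9.5]
```

```bash
python3 -m handwheel '[[[1,-0.05,0,0,0,0,0],[1,0,0,0,0,0,0]]]' | grep -E 'tcp|ft'
```

```text
tcp_pos: [478.3, -29.4, 41.6]
ft_force: [-13.8, 1.6, 10.2]
```

```bash
python3 -m handwheel '[[[1,-0.05,0,0,0,0,0],[1,0,0,0,0,0,0]]]' | grep -E 'tcp|ft'
```

```text
tcp_pos: [478.4, -29.4, 41.6]
ft_force: [-15.5, 1.6, 12.3]
```

```bash
python3 -m handwheel '[[[1,-0.05,0,0,0,0,0],[1,0,0,0,0,0,0]]]' | grep -E 'tcp|ft'
```

```text
tcp_pos: [478.5, -29.4, 41.5]
ft_force: [-18.4, 1.2, 14.1]
```

The position has stalled while the force climbs, so the layer is at the plate. A few more gentle steps will square it up.

```bash
python3 -m handwheel '[[[1,-0.05,0,0,0,0,0],[1,0,0,0,0,0,0]]]' | grep -E 'tcp|ft'
```

```text
tcp_pos: [478.6, -29.4, 41.5]
ft_force: [-20.0, 1.8, 16.1]
```

```bash
python3 -m handwheel '[[[1,-0.05,0,0,0,0,0],[1,0,0,0,0,0,0]]]' | grep -E 'tcp|ft'
```

```text
tcp_pos: [478.7, -29.4, 41.5]
ft_force: [-22.7, 2.6, 19.0]
```

```bash
python3 -m handwheel '[[[1,-0.05,0,0,0,0,0],[1,0,0,0,0,0,0]]]' | grep -E 'tcp|ft'
```

```text
tcp_pos: [478.7, -29.4, 41.5]
ft_force: [-25.3, 2.3, 20.7]
```

```bash
python3 -m handwheel '[[[1,0.3,0,0,0,0,0],[1,1,0,0,0,0,0],[1,1.5,0,0,0,0,0],[1,1.5,0,-1,0,0,0],[1,0,0,-3,0,0,0],[1,0,0,-4,0,0,0],[1,0,0,-4,0,0,0],[1,0,0,-4,0,0,0]]]'; python3 -m handwheel '[[[1,0,-4,0,0,0,0],[1,0,-4,0,0,0,0],[1,0,-4,0,0,0,0],[1,0,-4,0,0,0,0],[1,0,-4,0,0,0,0],[1,0,-4,0,0,0,0],[1,0,-4,0,0,0,0],[1,0,0,0,0,0,0]]]'; python3 - <<'E'
from m import *
meas()
T=P('top');im=capture('top');np.save('final.npy',im);np.save('fside.npy',capture('side'))
print(r.sense()['time_s'])
E
```

```text
time_s: 27.78
tcp_pos: [440.2, -24.9, 203.9]
tool_rot: [0.063, 0.998, -0.0, 0.0]
ft_force: [0.2, 0.2, -0.7]
grip_width: 85.7
finger_force: 0.0
time_s: 28.45
tcp_pos: [404.2, -308.6, 201.6]
tool_rot: [0.065, 0.998, -0.001, 0.0]
ft_force: [0.0, -0.1, 0.3]
grip_width: 85.7
finger_force: 0.0
stand x 22.2 y 1.2  len 129.5 w 93.5 yaw rel stand -0.000 area 11723
stand x -47.0 y -6.0  len 90.0 w 29.0 yaw rel stand -0.000 area 2330
40 V [39, 76, 124, 142, 205, 221, 211, 203, 201, 202, 203, 202, 202, 202, 202, 202, 203, 204, 197, 212, 221, 184, 169, 213, 222, 223, 219, 209, 204, 202, 204, 217, 222, 223, 206, 147, 118, 140, 159, 154, 152, 153, 157, 161, 158, 150, 140, 137, 137, 138, 137, 138, 138, 139, 134, 87, 45, 37, 37, 35, 34, 35, 35, 35]
0 V [32, 55, 111, 148, 210, 224, 208, 204, 206, 206, 207, 207, 206, 206, 207, 207, 206, 207, 203, 203, 223, 187, 170, 219, 221, 210, 208, 207, 207, 208, 206, 207, 215, 224, 210, 145, 119, 159, 185, 187, 189, 186, 188, 193, 193, 191, 169, 143, 142, 143, 144, 143, 145, 145, 143, 108, 52, 36, 32, 31, 33, 36, 36, 37]
-30 V [34, 52, 108, 148, 212, 225, 216, 210, 209, 210, 211, 210, 211, 211, 211, 210, 211, 211, 206, 218, 226, 189, 176, 220, 228, 228, 227, 228, 227, 227, 228, 228, 228, 228, 210, 148, 124, 167, 206, 210, 209, 210, 211, 219, 225, 228, 212, 166, 144, 144, 144, 146, 132, 109, 96, 69, 35, 26, 27, 28, 26, 26, 22, 28]
28.6
```

```bash
python3 - <<'E'
from m import *
T=P('top');im=np.load('final.npy').astype(np.uint8)
w=lambda x,y: im[tuple(np.round(proj(T,np.r_[o+sx*x+sy*y,78])[::-1]).astype(int))].astype(int)
for x in (55,42,30,5,-6,-18):
    print(x,'L',[int(w(x,y).min()) for y in range(80,50,-2)],'R',[int(w(x,y).min()) for y in range(-80,-50,2)])
E
```

```text
55 L [29, 15, 30, 42, 42, 53, 105, 199, 215, 215, 215, 211, 184, 195, 194] R [86, 88, 85, 84, 84, 86, 86, 85, 119, 211, 225, 227, 228, 224, 211]
42 L [39, 34, 29, 32, 52, 89, 89, 173, 214, 218, 217, 211, 181, 192, 197] R [84, 88, 84, 86, 86, 85, 83, 95, 156, 220, 220, 227, 228, 225, 207]
30 L [38, 38, 37, 38, 52, 73, 138, 138, 215, 220, 218, 216, 204, 204, 197] R [85, 82, 82, 85, 83, 83, 82, 105, 105, 194, 184, 221, 228, 226, 226]
5 L [31, 32, 39, 39, 39, 50, 52, 55, 111, 202, 202, 219, 218, 219, 219] R [83, 82, 84, 82, 84, 84, 88, 118, 173, 221, 228, 228, 228, 227, 227]
-6 L [32, 32, 41, 37, 48, 49, 49, 54, 99, 184, 218, 219, 218, 219, 219] R [82, 85, 80, 80, 84, 85, 94, 118, 197, 197, 225, 226, 227, 226, 227]
-18 L [41, 40, 40, 34, 48, 53, 55, 66, 66, 131, 213, 217, 220, 217, 217] R [84, 84, 83, 86, 83, 84, 103, 103, 145, 215, 227, 228, 226, 226, 228]
```

Numerically, the top ingot is at the plate, the spacing is about 48 mm, the yaw is matched and the ends are level within about 2 mm. Handing in.

```bash
python3 -c "
from cell import r
print(r.job_done())"
```

```text
the job is handed in; nothing more can be done
None
```

I handed the job in at about 28.6 s. By my own image measurements the last ingot is wide face down and nested about 48 mm from top_ingot, ends level within about 2 mm, with both snug at the plate. No verdict came back, and I viewed 11 pictures, one over the limit of 10.

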